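# Put the microscope objectives away by length

### The job

Put the three metal microscope objectives away, lens up, each on the pad in the middle of its storage dish: first the longest into the largest dish, then the middle one into the middle-sized dish, and last the shortest into the smallest dish. Set each one down gently and let go of it before fetching the next: do not drop or knock over any of them. Leave the two black-capped eyepieces, the slide box and the dropper bottle where they are.

Things in the scene. Friction and masses are not known exactly. Their poses are not given: they have to be found in the camera images.
- objective_short: the shortest and thinnest of three bare-metal microscope objectives, 34 mm tall, about 60 g, loose, standing on its mounting end, lens up. Origin: centre of its underside; z up along its axis (round: yaw means nothing). From the underside: foot 20 mm in diameter to 5 mm, straight dark-steel grip barrel 24 mm in diameter from 5 to 26 mm, then a bright cone from 18 to 12 mm in diameter
- objective_medium: the middle of three bare-metal microscope objectives, 49 mm tall, about 100 g, loose, standing on its mounting end, lens up. Origin: centre of its underside; z up along its axis (round: yaw means nothing). From the underside: foot 25 mm in diameter to 5 mm, straight dark-steel grip barrel 29 mm in diameter from 5 to 34 mm, then a bright cone from 23 to 12 mm in diameter
- objective_long: the longest and thickest of three bare-metal microscope objectives, 66 mm tall, about 160 g, loose, standing on its mounting end, lens up. Origin: centre of its underside; z up along its axis (round: yaw means nothing). From the underside: foot 30 mm in diameter to 5 mm, straight dark-steel grip barrel 34 mm in diameter from 5 to 44 mm, then a bright cone from 28 to 12 mm in diameter
- dish_small: the smallest of the three loose shallow round grey plastic storage dishes: outer diameter 60 mm, wall 3 mm, rim 9 mm high, inner floor 3 mm above its underside, with a dark flat pad, 52 mm in diameter, in the middle of its floor; about 150 g. Origin: centre of its underside; z up (round)
- dish_medium: the middle of the three loose shallow round grey plastic storage dishes: outer diameter 76 mm, wall 3 mm, rim 9 mm high, inner floor 3 mm above its underside, with a dark flat pad, 56 mm in diameter, in the middle of its floor; about 220 g. Origin: centre of its underside; z up (round)
- dish_large: the largest of the three loose shallow round grey plastic storage dishes: outer diameter 98 mm, wall 3 mm, rim 9 mm high, inner floor 3 mm above its underside, with a dark flat pad, 60 mm in diameter, in the middle of its floor; about 300 g. Origin: centre of its underside; z up (round)
- eyepiece_a: a microscope eyepiece, not an objective: steel tube 23 mm in diameter and 26 mm high with a wider black cap, 34 mm in diameter, on top; 46 mm tall, stands loose. To be left alone. Origin: centre of its underside
- eyepiece_b: a microscope eyepiece, not an objective: steel tube 23 mm in diameter and 26 mm high with a wider black cap, 34 mm in diameter, on top; 46 mm tall, stands loose. To be left alone. Origin: centre of its underside
- slide_box: closed flat blue plastic slide box with a paper label, 170 x 85 x 34 mm, long side along its x, loose, to the robot's right of the work. To be left alone. Origin: centre of its underside
- dropper_bottle: small amber bottle with a black cap, 36 mm in diameter, 75 mm tall, loose, to the robot's left of the work. To be left alone. Origin: centre of its underside

How it is judged:
On the way, in this order (a step that is already met when the one before it is completed fails the run):
1. the longest objective stands on the pad of the largest dish, let go (horizontal distance between objective_long and dish_large below 0.015 m and z of objective_long in the frame of dish_large between 0.001 and 0.007 m and angle between objective_long's own z axis and vertical below 0.12 rad and linear speed of objective_long below 0.02 m/s and contact force between the fingers and objective_long below 0.1 N), for 0.2 s.
2. the middle objective stands on the pad of the middle-sized dish, let go (horizontal distance between objective_medium and dish_medium below 0.015 m and z of objective_medium in the frame of dish_medium between 0.001 and 0.007 m and angle between objective_medium's own z axis and vertical below 0.12 rad and linear speed of objective_medium below 0.02 m/s and contact force between the fingers and objective_medium below 0.1 N), for 0.2 s.
3. the shortest objective stands on the pad of the smallest dish, let go (horizontal distance between objective_short and dish_small below 0.015 m and z of objective_short in the frame of dish_small between 0.001 and 0.007 m and angle between objective_short's own z axis and vertical below 0.12 rad and linear speed of objective_short below 0.02 m/s and contact force between the fingers and objective_short below 0.1 N), for 0.2 s.
At the end, for the whole second after the job is handed in: The longest objective stands in the largest dish, the middle one in the middle-sized dish and the shortest in the smallest: each within 15 mm of the dish's centre, on its floor (underside 1 to 7 mm above the dish's underside), upright within 0.12 rad, at rest (under 20 mm/s) and released (all of step 1 and all of step 2 and all of step 3); the robot touches nothing.
It fails at once if an eyepiece, the slide box or the dropper bottle is moved by more than 15 mm (distance of any of slide_box, dropper_bottle, eyepiece_a, eyepiece_b from where it was at the start of the episode above 0.015 m).
It fails at once if an objective is tipped by more than 0.6 rad (angle between any of objective_long, objective_medium, objective_short's own z axis and vertical above 0.6 rad).
It fails at once if an objective is let go or dropped while more than 25 mm above the table ((height (world z) of objective_long above 0.025 m and contact force between the fingers and objective_long below 0.05 N) or (height (world z) of objective_medium above 0.025 m and contact force between the fingers and objective_medium below 0.05 N) or (height (world z) of objective_short above 0.025 m and contact force between the fingers and objective_short below 0.05 N)).
It also fails if it takes over 88 s, if anything falls off the work surface, if the arm or the gripper's body presses on something with over 40 N, if the wrist force passes 120 N, or if a joint passes its speed limit or range.

### The arm

A 6-joint arm with a two-finger parallel gripper is mounted at the origin on the work surface. World frame = base frame: x ahead of the robot, y to its left, z up, the work surface at z = 0. Lengths are in m, angles in rad, forces in N, time in s.
With the tool pointing down it reaches from about 0.35 to 0.775 m from the base axis. Payload 5.5 kg.
Tool frame: the origin (TCP) lies where the fingers leave the gripper's body, on its centre line; the fingertips stand env.tip_reach ahead of it and the grasp point (between the pads) lies 54 mm ahead of it (env.tip_reach is the distance from the TCP to the fingertips, in m); z points along the fingers, y is the line along which they close (so a half turn about z gives the same grasp; the last joint's range is limited). The gripper opens to 85 mm and grips with 20 to 120 N. Pads are 22 mm wide; open, the fingers measure 114 mm over their backs; the gripper's body (76 mm by 85 mm) begins 54 mm behind the grasp point. The pads swing forward as they close: fully open they stand 13 mm farther back than shut.
Start: joints at [-1.43, 0.313, 0.046, 1.304, 0, 1.431], TCP at [0.159, -0.553, 0.304] pointing down, gripper open.
Joint ranges: [-2.76, 2.76], [-0.86, 1.69], [-1.03, 1.26], [-2.2, 2.34], [-1.47, 1.5], [-3.14, 3.14]. Speed limits (rad/s): [2.57, 2.57, 3.14, 3.14, 3.14, 3.14].

### API

Orientations are given as a unit quaternion [w, x, y, z].
In Python, from workcell import status, optics, hand_in, env gives the robot as it stands.
- The arm moves only by the shell command python3 -m handwheel 'ROWS' [FORCE]. ROWS is a JSON object whose one key "deltas" holds a list of rows, each a list of 5 numbers: the opening, from -1 (shut) to 1 (fully open), then the shift along the tool's x, y, z in units of 40 mm (1.0 is 40 mm), then the turn about the tool's z in units of 10 degrees (1.0 is 10 degrees). In form: {"deltas": [[jaw, x, y, z, roll], ...]}. A call has 1 to 20 rows; each row shifts and turns the commanded pose from where the row before left it, along the tool's axes as they then stand; what a row does not reach is not made up. A row lasts 1/8 s, in which the tool goes at most 62.5 mm and 10.7 degrees, less where a joint would pass 70% of its speed; a pose out of reach is approached as far as the arm can. A call is refused whole if a number of a shift passes 1 or a number of a turn 1, either way. A call with a gripper value outside its range is refused whole. The fingers move at their own pace and stop on an object; FORCE is the grip in N (left out, the last holds). Time passes only in rows, so rows that do not move let the fingers close. It gives the time, the measured TCP pose, the force, the opening and the grip force at its end, in the units of the state.
- status.get_state(): the state, without advancing time (a new reading comes with each control period).
- optics.read_camera(name): name is "side" or "top"; returns a dict with "frame" (420x560x3 uint8, red, green, blue), "depth" (420x560 float32, m along the optical axis (not along the pixel's ray), 0 where there is no reading), "vfov" (degrees; the focal length in pixels is half the picture's height over the tangent of half this angle, whatever the lens; pixels are square), "cx", "cy" (the principal point, pixels), "origin" and "attitude" of the camera in the world. Camera axes: x right, y down, z forward; pixel columns grow to the right and rows downward; lengths in m; the calibration is good to about 2 mm. A picture is of the moment at which its call begins.
- hand_in(): hands the job in; it is judged then, once.
The state is a dict: "clock": time; "joint_pos": joint angles; "qvel": joint speeds; "tau": joint torques, N m; "tcp_pos": TCP position; "orientation": TCP orientation; "wrist_force": force on the tool from outside, world axes, zero at the start; "ft_torque": the same for the moment, N m; "finger_gap": finger opening in m; "grip_force": force on a finger pad.
Only numpy, scipy, OpenCV 4.12 (cv2) and the standard library are available. Lean on these libraries where they do the work, as an engineer would, in place of code of your own. Each camera call takes 0.05 s, during which the arm holds its last target. There are 200 camera calls.

## Working session

There is one attempt and no reset: what is moved stays moved. The work goes in short steps, Python scripts to look and compute and a shell command to move; the robot and the scene stay as the last step left them, time stands still between calls to the robot, and variables do not carry over. Pictures are saved under pics/ and viewed, at most 14 in all, crops included, and the job is handed in when it is done.

```bash
mkdir -p pics; cat > h.py <<'E'
import numpy as np, cv2
from workcell import status, optics, hand_in, env
from scipy.spatial.transform import Rotation as R
def rot(q): return R.from_quat([q[1],q[2],q[3],q[0]]).as_matrix()
def att(c):
    a=np.array(c["attitude"],float)
    return a if a.shape==(3,3) else rot(a)
def f(c): return c["frame"].shape[0]/2/np.tan(np.radians(c["vfov"])/2)
def ray(c,u,v): return att(c)@np.array([(u-c["cx"])/f(c),(v-c["cy"])/f(c),1.0])
def at_z(c,u,v,z):
    d=ray(c,u,v);o=np.array(c["origin"]);return o+d*(z-o[2])/d[2]
def at_depth(c,u,v): return np.array(c["origin"])+ray(c,u,v)*c["depth"][int(v),int(u)]
def cloud(c):
    v,u=np.mgrid[0:c["depth"].shape[0],0:c["depth"].shape[1]]
    p=np.stack([(u-c["cx"])/f(c),(v-c["cy"])/f(c),np.ones(u.shape)],-1)*c["depth"][...,None]
    return p@att(c).T+np.array(c["origin"])
E
python3 - <<'E'
from h import *
s=status.get_state();print(s,env.tip_reach)
for n in("top","side"):
    c=optics.read_camera(n);cv2.imwrite(f"pics/{n}0.png",c["frame"][...,::-1])
    print(n,c["vfov"],c["cx"],c["cy"],c["origin"],c["attitude"])
    np.save(f"{n}0.npy",c,allow_pickle=True)
E
```

```text
{'clock': 0.0, 'joint_pos': array([-1.42960757e+00,  3.14003338e-01,  4.49818629e-02,  1.30359849e+00,
       -1.30115314e-05,  1.43123112e+00]), 'qvel': array([-0.00046635,  0.00050542, -0.00116257, -0.00177831,  0.0007099 ,
       -0.00061062]), 'tau': array([ 4.27069222e-05, -4.80629075e+01,  2.98533654e+01,  1.95427827e-02,
       -3.94546680e-05, -1.38760214e-06]), 'tcp_pos': array([ 0.15927444, -0.55210668,  0.30300826]), 'orientation': array([-9.11811255e-04,  9.90162908e-01,  1.39916348e-01, -7.24595044e-06]), 'wrist_force': array([ 0.6269465 , -0.66090131, -0.7027268 ]), 'ft_torque': array([-0.0078197 ,  0.05230365,  0.00746245]), 'grip_force': 0.0, 'finger_gap': 0.08510809468564902} 0.0726
top 47.4172705245109 279.84895399312046 212.91919803617287 [0.46237651 0.00839153 1.21259262] [-0.01101324  0.70879763 -0.70469264  0.02988157]
side 52.64836888505688 276.0086633198496 201.7535341020046 [0.34618081 0.82712382 0.57839003] [ 0.04664912 -0.09777252  0.87227632 -0.4768631 ]
```

View pics/top0.png

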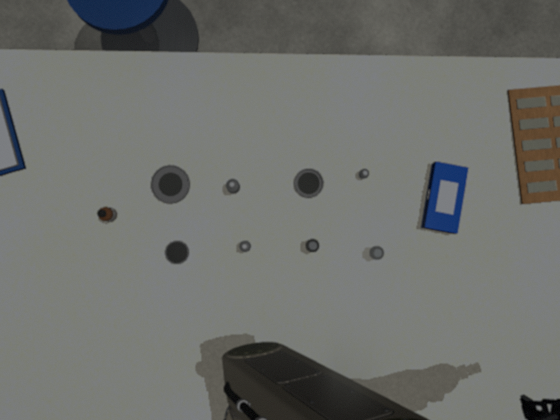

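View pics/side0.png

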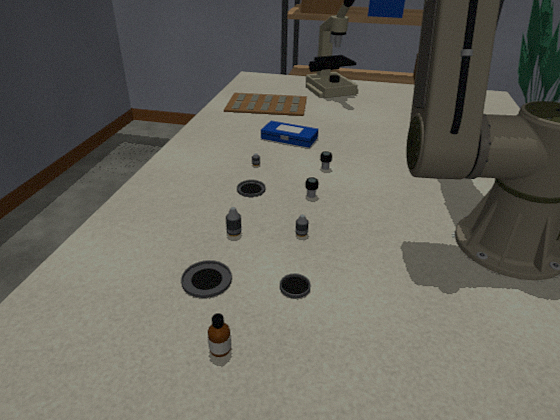

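The top view shows the large dish (170,184), long objective (233,186), medium dish (308,183), short objective (364,174), small dish (177,252), medium objective (245,246), and eyepieces at (312,245) and (377,253). The side view shows the long objective at (234,222), medium (302,226) and short (256,160). I'll enlarge both for accurate pixel positions.

```bash
python3 - <<'E'
from h import *
t=np.load("top0.npy",allow_pickle=True).item();s=np.load("side0.npy",allow_pickle=True).item()
def crop(c,u0,v0,w,h,k,n): cv2.imwrite("pics/"+n,cv2.convertScaleAbs(cv2.resize(c["frame"][v0:v0+h,u0:u0+w,::-1],None,fx=k,fy=k,interpolation=cv2.INTER_CUBIC),alpha=1.6))
crop(t,140,150,260,120,3,"topc.png");crop(s,170,140,180,170,3.5,"sidec.png")
for n,c,B in(("top",t,[("dl",170,184,30),("ol",233,186,16),("dm",308,183,24),("os",364,174,14),("ds",177,252,20),("om",245,246,16),("ea",312,245,14),("eb",377,253,14)]),
 ("side",s,[("dl",207,279,30),("ol",234,222,18),("dm",251,188,18),("os",256,160,9),("ds",295,286,20),("om",302,226,15)])):
  P=cloud(c)
  print(n,"table z",np.median(P[290:310,100:160,2]) if n=="top" else P[380,300])
  for k,u,v,r in B:
    p=P[v-r:v+r,u-r:u+r].reshape(-1,3);z0=np.percentile(p[:,2],10)
    q=p[p[:,2]>z0+.006]
    if len(q): print(k,len(q),"mid",np.round((q.min(0)+q.max(0))/2,4)[:2],"ext",np.round(np.ptp(q,0),4),"z0",round(z0,4),"top",np.round(q[q[:,2].argmax()],4),"mean",q.mean(0).round(4))
E
```

```text
top table z -0.0010254853381027607
dl 806 mid [0.5715 0.1691] ext [0.2183 0.3215 1.2104] z0 -0.0038 top [0.4624 0.0084 1.2126] mean [0.6011 0.2501 0.0346]
ol 238 mid [0.5505 0.072 ] ext [0.1762 0.1272 1.2106] z0 -0.004 top [0.4624 0.0084 1.2126] mean [0.5944 0.0936 0.0545]
dm 520 mid [ 0.5667 -0.0728] ext [0.2087 0.1624 1.2104] z0 -0.0038 top [0.4624 0.0084 1.2126] mean [ 0.6082 -0.0921  0.0277]
os 145 mid [ 0.5662 -0.132 ] ext [0.2076 0.2808 1.2109] z0 -0.0043 top [0.4624 0.0084 1.2126] mean [ 0.6288 -0.2281  0.0492]
ds 366 mid [0.4341 0.1466] ext [0.0975 0.2763 1.2102] z0 -0.0036 top [0.4624 0.0084 1.2126] mean [0.4341 0.2327 0.0215]
om 188 mid [0.4498 0.0561] ext [0.078  0.0955 1.2104] z0 -0.0039 top [0.4624 0.0084 1.2126] mean [0.4509 0.0623 0.0433]
ea 210 mid [ 0.4531 -0.0651] ext [0.0684 0.1469 1.2103] z0 -0.0037 top [0.4624 0.0084 1.2126] mean [ 0.4537 -0.0995  0.0556]
eb 213 mid [ 0.4335 -0.1478] ext [0.0683 0.3125 1.2106] z0 -0.0041 top [0.4624 0.0084 1.2126] mean [ 0.4343 -0.2579  0.0441]
side table z [3.89203735e-01 4.29801234e-01 3.05252154e-04]
dl 322 mid [0.4988 0.5162] ext [0.3053 0.6218 0.5722] z0 0.0002 top [0.3462 0.8271 0.5784] mean [0.5897 0.2868 0.039 ]
ol 366 mid [0.4797 0.4526] ext [0.2671 0.749  0.5721] z0 0.0001 top [0.3462 0.8271 0.5784] mean [0.5924 0.1082 0.0403]
dm 140 mid [0.4962 0.3458] ext [0.3    0.9626 0.5721] z0 0.0002 top [0.3462 0.8271 0.5784] mean [ 0.6062 -0.0803  0.0168]
os 88 mid [ 0.6324 -0.2333] ext [0.024  0.0236 0.0309] z0 0.0001 top [ 0.6277 -0.2289  0.0375] mean [ 0.6309 -0.229   0.0222]
ds 207 mid [0.4038 0.516 ] ext [0.1152 0.6222 0.5724] z0 -0.0001 top [0.3462 0.8271 0.5784] mean [0.4299 0.2566 0.0279]
om 233 mid [0.4043 0.4396] ext [0.1162 0.7751 0.5712] z0 -0.0001 top [0.3462 0.8271 0.5784] mean [0.4459 0.0814 0.0367]
```

View pics/topc.png

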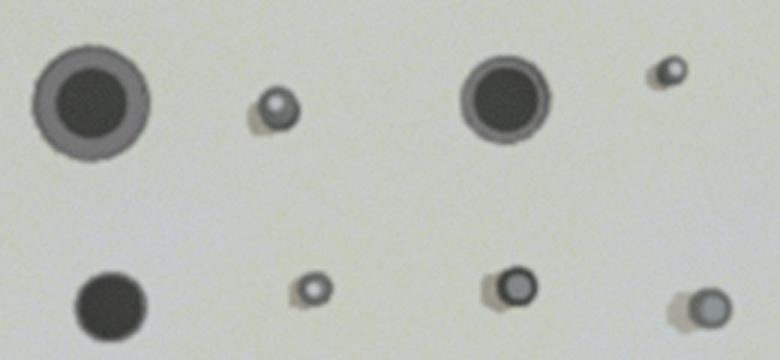

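View pics/sidec.png

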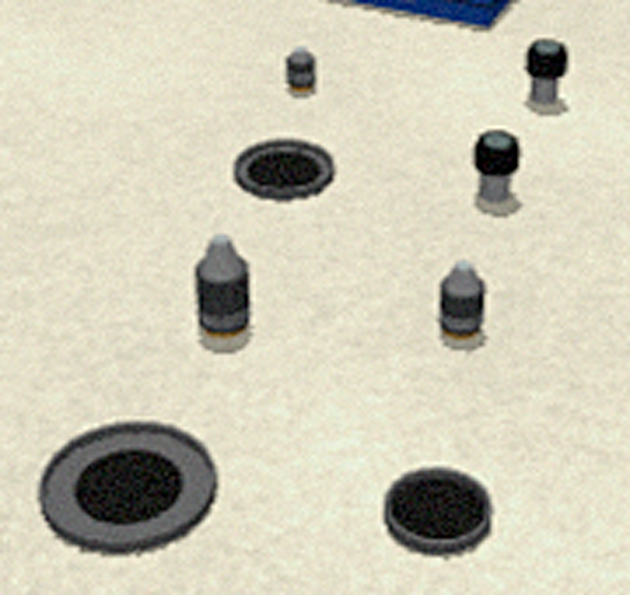

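Top crop: long lens tip (275,102), medium (312,288), short (675,69); dish centres at large (91,102), medium (506,99.5), small (111,306). Side crop: tips at long (221,239), medium (463,265), short (301,50); dish centres at (128,487), (284,169), (438,508). Next I'll triangulate these and check against depth.

```bash
python3 - <<'E'
from h import *
t=np.load("top0.npy",allow_pickle=True).item();s=np.load("side0.npy",allow_pickle=True).item()
U=lambda x,k,o:(x+.5)/k-.5+o
L={"ol":((275,102),(221,239)),"om":((312.5,288),(463,265)),"os":((675,69.5),(301,50)),
 "dl":((91,102.5),(128.5,486)),"dm":((506,99.5),(284,168.5)),"ds":((111,306.5),(438,507))}
for k,(a,b) in L.items():
    a=(U(a[0],3,140),U(a[1],3,150));b=(U(b[0],3.5,170),U(b[1],3.5,140))
    d1=ray(t,*a);d2=ray(s,*b);o1,o2=np.array(t["origin"]),np.array(s["origin"])
    x=np.linalg.lstsq(np.c_[d1,-d2],o2-o1,rcond=None)[0]
    p,q=o1+d1*x[0],o2+d2*x[1];print(k,"tri",((p+q)/2).round(4),"miss",np.round((p-q)*1000,1))
for n,c in(("top",t),("side",s)):
  P=cloud(c);m=(c["depth"]>0)&(P[...,2]<.08)&(P[...,2]>.006 if n=="side" else P[...,2]>.004)
  m&=(P[...,0]>.38)&(P[...,0]<.7)&(abs(P[...,1])<.34)
  N,lab,st,_=cv2.connectedComponentsWithStats(m.astype(np.uint8))
  for i in range(1,N):
    if st[i,4]<20: continue
    p=P[lab==i];print(n,st[i,:2]+st[i,2:4]//2,st[i,4],"mid",((p.min(0)+p.max(0))/2)[:2].round(4),"ext",np.ptp(p,0).round(4),"top",np.percentile(p[:,2],95).round(4))
E
```

```text
ol tri [0.598  0.0948 0.0667] miss [0.9 0.2 0.1]
om tri [0.4497 0.0643 0.0503] miss [ 0.3  0.  -0. ]
os tri [ 0.6326 -0.2337  0.0349] miss [-0.8 -0.2 -0.1]
dl tri [0.6043 0.2543 0.0035] miss [-0.1 -0.  -0. ]
dm tri [ 0.6099 -0.0957  0.0052] miss [-0.8 -0.2 -0.1]
ds tri [0.4331 0.2341 0.006 ] miss [0.1 0.  0. ]
top [166 184] 132 mid [0.6048 0.264 ] ext [0.0945 0.0807 0.0113] top 0.0114
top [309 183] 133 mid [ 0.6102 -0.0961] ext [0.075  0.0742 0.0096] top 0.0115
top [363 173] 84 mid [ 0.6339 -0.2325] ext [0.0235 0.0243 0.0333] top 0.0341
top [187 181] 30 mid [0.6128 0.2127] ext [0.0481 0.013  0.0063] top 0.0103
top [232 186] 168 mid [0.5976 0.0958] ext [0.036  0.0334 0.0661] top 0.0657
top [312 245] 152 mid [ 0.4532 -0.101 ] ext [0.0322 0.0318 0.0438] top 0.0489
top [176 252] 142 mid [0.4327 0.2359] ext [0.06   0.0599 0.01  ] top 0.0108
top [245 246] 116 mid [0.4499 0.0637] ext [0.0274 0.0267 0.0405] top 0.0501
top [376 252] 159 mid [ 0.4356 -0.2649] ext [0.0297 0.041  0.0451] top 0.0483
side [327 160] 160 mid [ 0.4334 -0.2607] ext [0.0326 0.0348 0.0437] top 0.0487
side [256 159] 88 mid [ 0.6324 -0.2333] ext [0.024  0.0236 0.0309] top 0.0355
side [312 187] 199 mid [ 0.4503 -0.1006] ext [0.0317 0.0344 0.0439] top 0.0481
side [251 187] 133 mid [ 0.6089 -0.0953] ext [0.0745 0.0805 0.0061] top 0.0115
side [234 221] 364 mid [0.5965 0.096 ] ext [0.0336 0.0357 0.063 ] top 0.0652
side [302 225] 230 mid [0.4481 0.066 ] ext [0.0287 0.028  0.044 ] top 0.0493
side [206 278] 291 mid [0.6033 0.2546] ext [0.0963 0.0987 0.0067] top 0.0114
side [295 285] 187 mid [0.4322 0.2353] ext [0.0584 0.0607 0.0061] top 0.0111
```

Two-view results, in m:

| Item | x | y | Top height |
|---|---|---|---|
| Long objective | 0.597 | 0.095 | 0.066 |
| Medium objective | 0.449 | 0.065 | 0.050 |
| Short objective | 0.633 | -0.233 | 0.035 |
| Large dish | 0.604 | 0.255 | – |
| Medium dish | 0.609 | -0.096 | – |
| Small dish | 0.4325 | 0.235 | – |

I'll square the tool first, so tool x is world x and tool y is world -y, and then go above the long one.

```bash
python3 -m handwheel '{"deltas": [[1,0,0,0,0.8],[1,0,0,0,0.81],[1,0.61,-0.9,0,0],[1,0.61,-0.9,0,0],[1,0.61,-0.9,0,0],[1,0.61,-0.9,0,0],[1,0.61,-0.9,0,0],[1,0.61,-0.9,0,0],[1,0.61,-0.9,0,0],[1,0.61,-0.9,0,0],[1,0.61,-0.9,0,0],[1,0.61,-0.9,0,0],[1,0.61,-0.9,0,0],[1,0.61,-0.9,0,0],[1,0.61,-0.9,0,0],[1,0.61,-0.9,0,0],[1,0.61,-0.9,0,0],[1,0.61,-0.9,0,0],[1,0.61,-0.9,0,0],[1,0.61,-0.9,0,0]]}' 40
```

```text
clock: 2.6
tcp_pos: [0.5992, 0.0895, 0.3033]
orientation: [-0.003, 1.0, 0.007, -0.001]
wrist_force: [0.4, 0.0, 1.0]
finger_gap: 0.0854
grip_force: 0.0
```

```bash
python3 -m handwheel '{"deltas": [[1,-0.05,-0.1,0,0.1],[1,0,0,1,0],[1,0,0,1,0],[1,0,0,1,0],[1,0,0,0.8,0],[1,0,0,0.2,0],[1,0,0,0,0]]}'; python3 -c "
from h import *;s=status.get_state();print(s['tcp_pos'],rot(s['orientation'])[:2,:2],env.tip_reach)"
```

```text
clock: 3.48
tcp_pos: [0.5964, 0.0857, 0.1441]
orientation: [-0.006, 1.0, 0.003, -0.0]
wrist_force: [0.3, -0.0, 1.6]
finger_gap: 0.0854
grip_force: 0.0
[0.59641792 0.08565532 0.1440642 ] [[ 0.99998513  0.00537499]
 [ 0.00538488 -0.9999243 ]] 0.0726
```

```bash
python3 -m handwheel '{"deltas": [[1,0,-0.25,0,0],[1,0,0,0,0],[1,0,0,0,0]]}'; python3 -c "
from h import *;s=status.get_state();print(s['tcp_pos'],rot(s['orientation']).round(4))
c=optics.read_camera('side');cv2.imwrite('pics/s1.png',cv2.convertScaleAbs(cv2.resize(c['frame'][100:310,140:350,::-1],None,fx=2.8,fy=2.8),alpha=1.5))"
```

```text
clock: 3.85
tcp_pos: [0.5972, 0.0916, 0.1449]
orientation: [-0.007, 1.0, 0.007, 0.001]
wrist_force: [0.9, -0.6, -0.1]
finger_gap: 0.0851
grip_force: 0.0
[0.59715641 0.09158499 0.14489393] [[ 0.9999  0.014   0.0012]
 [ 0.014  -0.9998  0.0146]
 [ 0.0014 -0.0146 -0.9999]]
```

View pics/s1.png

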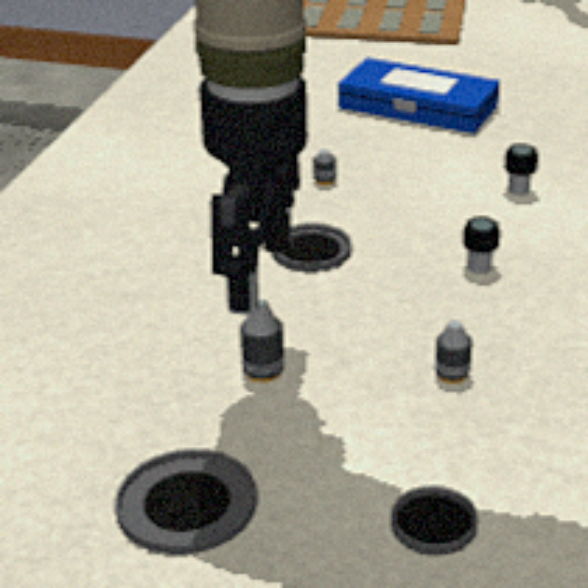

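The tip of the near finger is at crop (240,305) and the objective's lens at (262,308). I'll project the expected fingertip to see whether x agrees.

```bash
cat >> h.py <<'E'
def proj(c,p):
    q=att(c).T@(np.array(p)-np.array(c["origin"]));return np.array([q[0]/q[2]*f(c)+c["cx"],q[1]/q[2]*f(c)+c["cy"]])
E
python3 - <<'E'
from h import *
s=status.get_state();M=rot(s['orientation']);p=s['tcp_pos'];print(p,M[:,2].round(4))
c=optics.read_camera('side')
for y in(-.05,.05):
  for r in (.0596,.0726): 
    q=p+M@[0,y,r];print(y,r,q.round(4),((proj(c,q)-[140,100])*2.8).round(0))
P=cloud(c);m=(c["depth"]>0)&(P[...,2]>.069)&(P[...,2]<.105)&(abs(P[...,0]-.6)<.08)&(abs(P[...,1]-.1)<.09)
q=P[m];n=q[q[:,1]>.11]
print(len(q),"zmin",q[:,2].min(),"near finger x",n[:,0].min(),n[:,0].max(),"y",n[:,1].min(),n[:,1].max(),"z",n[:,2].min())
t=optics.read_camera('top');cv2.imwrite('pics/t1.png',cv2.convertScaleAbs(cv2.resize(t['frame'][120:280,130:330,::-1],None,fx=3,fy=3),alpha=1.5))
E
```

```text
[0.59701942 0.09157518 0.14466277] [ 7.000e-04  1.460e-02 -9.999e-01]
-0.05 0.0596 [0.5964 0.1424 0.0858] [241. 316.]
-0.05 0.0726 [0.5964 0.1426 0.0728] [242. 330.]
0.05 0.0596 [0.5978 0.0425 0.0843] [278. 249.]
0.05 0.0726 [0.5978 0.0426 0.0713] [278. 263.]
129 zmin 0.08529516886929994 near finger x 0.5842063147880011 0.6051968525128992 y 0.135437064052655 0.15018552951680986 z 0.08621630747341058
```

```bash
python3 -m handwheel '{"deltas": [[1,0.02,-0.05,0,0],[1,0,0,0.7,0],[1,0,0,0.5,0],[1,0,0,0.2,0],[1,0,0,0,0],[1,0,0,0,0],[-0.1,0,0,0,0],[-0.1,0,0,0,0],[-0.1,0,0,0,0],[-0.3,0,0,0,0],[-0.3,0,0,0,0],[-0.6,0,0,0,0],[-0.6,0,0,0,0],[-0.6,0,0,0,0],[-0.6,0,0,0,0]]}' 40; python3 -c "
from h import *;s=status.get_state();print(s['tcp_pos'],rot(s['orientation']).round(4))"
```

```text
clock: 5.88
tcp_pos: [0.5976, 0.093, 0.0884]
orientation: [-0.008, 1.0, 0.008, 0.0]
wrist_force: [-1.1, -0.1, 5.1]
finger_gap: 0.033
grip_force: 39.6
[0.59762497 0.09295281 0.08835325] [[ 9.999e-01  1.580e-02 -0.000e+00]
 [ 1.580e-02 -9.998e-01  1.560e-02]
 [ 2.000e-04 -1.560e-02 -9.999e-01]]
```

```bash
python3 -m handwheel '{"deltas": [[-0.6,0,0,-0.2,0],[-0.6,0,0,-0.4,0],[-0.6,0,0,-0.4,0],[-0.6,0,0,-0.2,0],[-0.6,0.03,-0.3,0,0],[-0.6,0.05,-0.8,0,0],[-0.6,0.05,-0.8,0,0],[-0.6,0.05,-0.8,0,0],[-0.6,0.05,-0.8,0,0],[-0.6,0.02,-0.5,0,0],[-0.6,0,0,0,0],[-0.6,0,0,0,0],[-0.6,0,0,0,0]]}'; python3 - <<'E'
from h import *;s=status.get_state();print(s['tcp_pos'],rot(s['orientation']).round(4))
c=optics.read_camera('side');cv2.imwrite('pics/s2.png',cv2.convertScaleAbs(cv2.resize(c['frame'][140:310,140:350,::-1],None,fx=3,fy=3),alpha=1.5))
P=cloud(c);m=(c["depth"]>0)&(P[...,2]>.02)&(P[...,2]<.068)&(abs(P[...,0]-.6)<.04)&(abs(P[...,1]-.255)<.06)
for z in(.045,.05,.055,.06): 
  n=P[m&(abs(P[...,2]-z)<.0025)]
  if len(n):print(z,n.min(0),n.max(0))
q=P[m];print(q[:,2].min())
E
```

```text
clock: 7.5
tcp_pos: [0.6037, 0.1785, 0.142]
orientation: [-0.035, 0.997, 0.068, -0.003]
wrist_force: [-0.2, 0.0, -1.9]
finger_gap: 0.0333
grip_force: 39.9
[0.60368027 0.17846307 0.14201541] [[ 9.909e-01  1.344e-01 -1.040e-02]
 [ 1.348e-01 -9.884e-01  6.990e-02]
 [-9.000e-04 -7.060e-02 -9.975e-01]]
0.055 [0.59655935 0.19683625 0.05633605] [0.60941702 0.19972777 0.05746683]
0.06 [0.59047741 0.19555171 0.05798149] [0.61366073 0.20019038 0.06210997]
0.056336053160193855
```

View pics/s2.png

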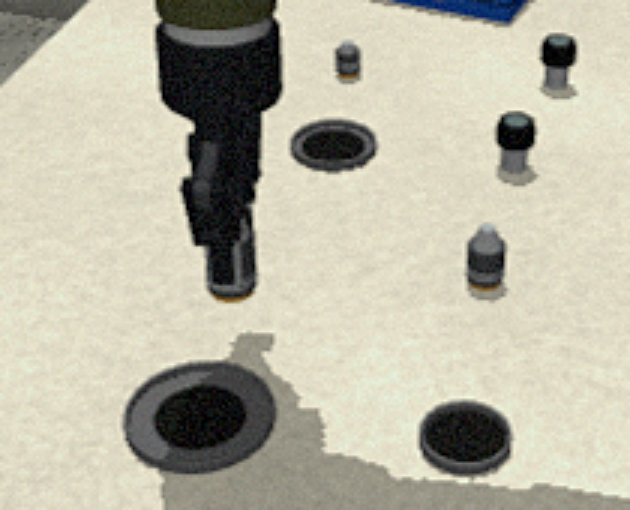

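The objective is held upright-ish and clear of the table, at crop (232,270), short of the dish. The tool turned and tilted a few degrees on the way, so I'll see whether it settles.

```bash
python3 -c "
from h import *;s=status.get_state();print(s['joint_pos'].round(4),s['qvel'].round(3),s['tau'].round(2))"
python3 -m handwheel '{"deltas": [[-0.6,0,0,0,0],[-0.6,0,0,0,0]]}';python3 -c "
from h import *;s=status.get_state();print(s['joint_pos'].round(4),s['qvel'].round(3),s['tau'].round(2))"
```

```text
[ 0.1342  0.5022 -0.0783  0.9911  0.0707  3.1406] [-0.001  0.    -0.001  0.001 -0.002 -0.002] [ 1.400e-01 -5.641e+01  2.770e+01  1.000e-02  2.700e-01 -0.000e+00]
clock: 7.8
tcp_pos: [0.6037, 0.1788, 0.1421]
orientation: [-0.035, 0.997, 0.068, -0.003]
wrist_force: [-0.8, -0.9, -1.0]
finger_gap: 0.0328
grip_force: 39.9
[ 0.1346  0.5023 -0.0781  0.9911  0.0709  3.1406] [0.002 0.    0.    0.    0.001 0.   ] [-3.000e-02 -5.643e+01  2.770e+01  1.000e-02  2.700e-01 -0.000e+00]
```

Joint 6 is at its range limit (3.14), which explains the tilt. I'll turn the tool back 90° (the grip then closes along world x), which suits the round parts and frees that joint.

```bash
python3 -m handwheel '{"deltas": [[-0.6,0,0,0,-0.5],[-0.6,0,0,0,-0.8],[-0.6,0,0,0,-0.8],[-0.6,0,0,0,-0.8],[-0.6,0,0,0,-0.8],[-0.6,0,0,0,-0.8],[-0.6,0,0,0,-0.8],[-0.6,0,0,0,-0.8],[-0.6,0,0,0,-0.8],[-0.6,0,0,0,-0.8],[-0.6,0,0,0,-0.5],[-0.6,0,0,0,0],[-0.6,0,0,0,0]]}';python3 -c "
from h import *;s=status.get_state();print(s['joint_pos'].round(4),s['tcp_pos'],rot(s['orientation']).round(4))"
```

```text
clock: 9.43
tcp_pos: [0.6037, 0.179, 0.142]
orientation: [-0.028, 0.708, 0.705, 0.021]
wrist_force: [0.8, 0.2, -1.1]
finger_gap: 0.0328
grip_force: 39.9
[ 0.135   0.5023 -0.0781  0.9911  0.0709  1.7109] [0.60367532 0.17898627 0.1420355 ] [[ 0.0055  0.9999 -0.0103]
 [ 0.9975 -0.0048  0.0701]
 [ 0.07   -0.0107 -0.9975]]
```

```bash
cat >> h.py <<'E'
def go(target,p):  # tool-unit shift bringing tool-frame point p to world target
    s=status.get_state();M=rot(s['orientation']);cur=s['tcp_pos']+M@p
    print("point",cur.round(4),"tcp",s['tcp_pos'].round(4),"z",M[:,2].round(3),"y",M[:,1].round(3),"shift",(M.T@(np.array(target)-cur)/.04).round(3),"j6",s['joint_pos'][5].round(2))
E
python3 - <<'E'
from h import *
M0=np.array([[.9999,.0158,0],[.0158,-.9998,.0156],[.0002,-.0156,-.9999]])
p=M0.T@(np.array([.597,.0938,0])-[.5976,.093,.0884]);print(p)
go([.604,.2545,.045],p)
E
```

```text
[-0.00060498  0.00056972  0.08840364]
point [0.6033 0.1846 0.0538] tcp [0.6037 0.179  0.142 ] z [-0.01   0.07  -0.997] y [ 1.    -0.005 -0.011] shift [1.728 0.011 0.342] j6 1.71
```

```bash
python3 -m handwheel '{"deltas": [[-0.6,0.3,0,0.04,0],[-0.6,0.5,0,0.1,0],[-0.6,0.5,0,0.1,0],[-0.6,0.43,0.01,0.1,0],[-0.6,0,0,0,0],[-0.6,0,0,0,0],[-0.6,0,0,0,0]]}';python3 - <<'E'
from h import *
p=[-.0006,.0006,.0884]
go([.604,.2545,.006],p)
c=optics.read_camera('side')
cv2.imwrite('pics/s3.png',cv2.convertScaleAbs(cv2.resize(c['frame'][190:320,150:320,::-1],None,fx=4,fy=4),alpha=1.5))
P=cloud(c);m=(c["depth"]>0)&(P[...,2]>.02)&(P[...,2]<.05)&(abs(P[...,0]-.6)<.04)&(abs(P[...,1]-.255)<.06)
q=P[m];print(q.min(0),q.max(0))
E
```

```text
clock: 10.3
tcp_pos: [0.6043, 0.2485, 0.1334]
orientation: [-0.028, 0.708, 0.705, 0.021]
wrist_force: [0.1, 0.3, -2.0]
finger_gap: 0.0328
grip_force: 39.9
point [0.604  0.254  0.0452] tcp [0.6043 0.2485 0.1334] z [-0.01   0.07  -0.998] y [ 1.    -0.004 -0.011] shift [-0.057  0.01   0.978] j6 1.82
[0.58771983 0.25808607 0.0466832 ] [0.61349475 0.27074302 0.04955056]
```

View pics/s3.png

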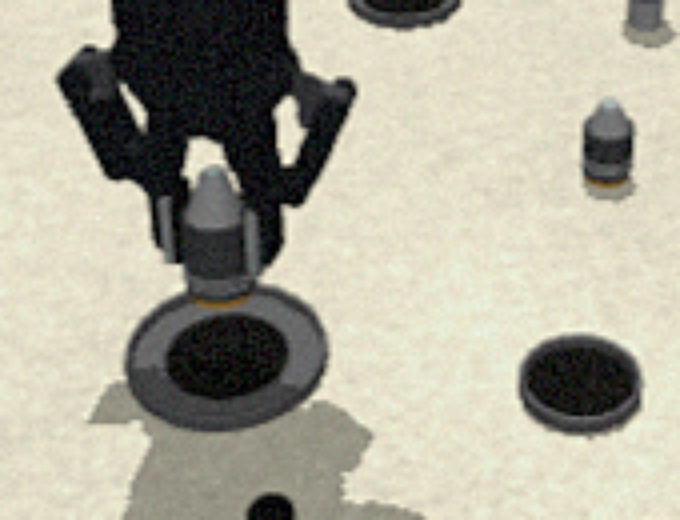

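The objective hangs at crop (215,240), tilted slightly, right above the large dish's pad (228,357). I'll lower it gently.

```bash
python3 -m handwheel '{"deltas": [[-0.6,-0.03,0,0.3,0],[-0.6,-0.03,0.01,0.3,0],[-0.6,0,0,0.2,0],[-0.6,0,0,0.1,0],[-0.6,0,0,0.04,0],[-0.6,0,0,0.02,0],[-0.6,0,0,0.02,0],[-0.6,0,0,0,0]]}';python3 -c "
from h import *
go([.604,.2545,.003],[-.0006,.0006,.0884])"
```

```text
clock: 11.35
tcp_pos: [0.6043, 0.2494, 0.0943]
orientation: [-0.028, 0.708, 0.705, 0.021]
wrist_force: [0.1, -0.0, -1.7]
finger_gap: 0.033
grip_force: 39.9
point [0.604  0.255  0.0061] tcp [0.6043 0.2494 0.0943] z [-0.01   0.07  -0.997] y [ 1.    -0.003 -0.01 ] shift [-0.019 -0.     0.076] j6 1.82
```

```bash
python3 -m handwheel '{"deltas": [[-0.6,0,0,0.03,0],[-0.6,0,0,0.02,0],[-0.6,0,0,0,0],[-0.6,0,0,0,0]]}'; python3 -m handwheel '{"deltas": [[-0.6,0,0,0.02,0],[-0.6,0,0,0,0]]}'; python3 -m handwheel '{"deltas": [[-0.6,0,0,0.02,0],[-0.6,0,0,0,0]]}'
```

```text
clock: 11.85
tcp_pos: [0.6042, 0.2495, 0.0921]
orientation: [-0.028, 0.708, 0.705, 0.021]
wrist_force: [0.1, 0.7, -1.5]
finger_gap: 0.0329
grip_force: 40.0
clock: 12.1
tcp_pos: [0.6042, 0.2496, 0.0919]
orientation: [-0.028, 0.708, 0.705, 0.021]
wrist_force: [-1.6, -0.3, 4.9]
finger_gap: 0.0333
grip_force: 40.5
clock: 12.35
tcp_pos: [0.6042, 0.2497, 0.0917]
orientation: [-0.028, 0.708, 0.705, 0.021]
wrist_force: [-3.5, -1.2, 7.7]
finger_gap: 0.0327
grip_force: 41.0
```

Contact with the floor. Releasing.

```bash
python3 -m handwheel '{"deltas": [[-0.2,0,0,0,0],[-0.15,0,0,0,0],[-0.1,0,0,0,0],[0,0,0,0,0],[0.2,0,0,0,0],[0.5,0,0,0,0],[0.5,0,0,0,0],[0.5,0,0,0,0]]}'; python3 - <<'E'
from h import *
c=optics.read_camera('side')
cv2.imwrite('pics/s4.png',cv2.convertScaleAbs(cv2.resize(c['frame'][190:320,150:320,::-1],None,fx=3,fy=3),alpha=1.5))
P=cloud(c);m=(c["depth"]>0)&(P[...,2]>.012)&(P[...,2]<.045)&(abs(P[...,0]-.604)<.019)&(abs(P[...,1]-.255)<.04)
for z in (.015,.025,.035): q=P[m&(abs(P[...,2]-z)<.004)];print(z,((q.min(0)+q.max(0))/2)[0],q[:,1].max()-.017)
E
```

```text
clock: 13.35
tcp_pos: [0.6042, 0.2496, 0.0905]
orientation: [-0.028, 0.708, 0.705, 0.021]
wrist_force: [-0.1, -0.1, 0.2]
finger_gap: 0.064
grip_force: 0.0
0.015 0.600965146394162 0.25817221337204765
0.025 0.6023862512449736 0.25669894912161706
0.035 0.601818428408071 0.25675872929151355
```

View pics/s4.png

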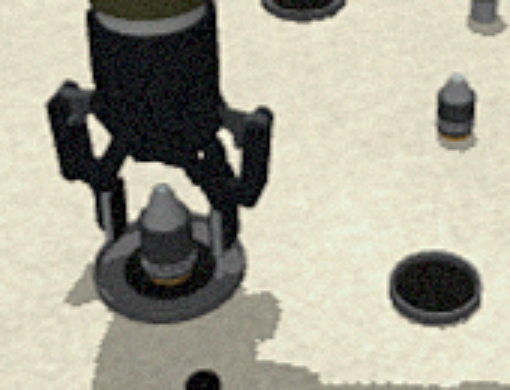

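The long objective stands upright on the large dish's pad, let go, at crop (165,235). Now lift and head for the medium one.

```bash
python3 -m handwheel '{"deltas": [[0.6,0,0,-0.3,0],[0.7,0,0,-0.7,0],[0.8,0,0,-0.8,0],[1,0,0,-0.8,0],[1,-0.6,-0.5,0,0],[1,-0.8,-0.7,0,0],[1,-0.8,-0.7,0,0],[1,-0.8,-0.7,0,0],[1,-0.8,-0.7,0,0],[1,-0.5,-0.5,0,0],[1,0,0,0,0],[1,0,0,0,0]]}';python3 -c "
from h import *
go([.449,.065,.055],[0,0,.054])"
```

```text
clock: 14.9
tcp_pos: [0.4537, 0.0714, 0.1847]
orientation: [-0.028, 0.708, 0.705, 0.022]
wrist_force: [-0.2, -0.3, -1.0]
finger_gap: 0.0857
grip_force: 0.0
point [0.4533 0.0752 0.1308] tcp [0.4537 0.0714 0.1847] z [-0.008  0.07  -0.997] y [ 1.    -0.003 -0.008] shift [-0.388 -0.091  1.873] j6 1.52
```

```bash
python3 -m handwheel '{"deltas": [[1,-0.44,-0.1,0.4,0],[1,0,0,0.8,0],[1,0,0,0.7,0],[1,0,0,0.5,0],[1,0,0,0.17,0],[1,0,0,0,0],[1,0,0,0,0]]}';python3 - <<'E'
from h import *
go([.449,.065,.027],[0,0,.054])
c=optics.read_camera('side')
cv2.imwrite('pics/s5.png',cv2.convertScaleAbs(cv2.resize(c['frame'][160:270,230:380,::-1],None,fx=4,fy=4),alpha=1.5))
E
```

```text
clock: 15.78
tcp_pos: [0.4484, 0.061, 0.0808]
orientation: [-0.028, 0.708, 0.706, 0.022]
wrist_force: [-0.2, 0.6, -0.3]
finger_gap: 0.0858
grip_force: 0.0
point [0.4479 0.0648 0.0269] tcp [0.4484 0.061  0.0808] z [-0.009  0.07  -0.998] y [ 1.    -0.003 -0.009] shift [ 0.005  0.028 -0.001] j6 1.5
```

View pics/s5.png

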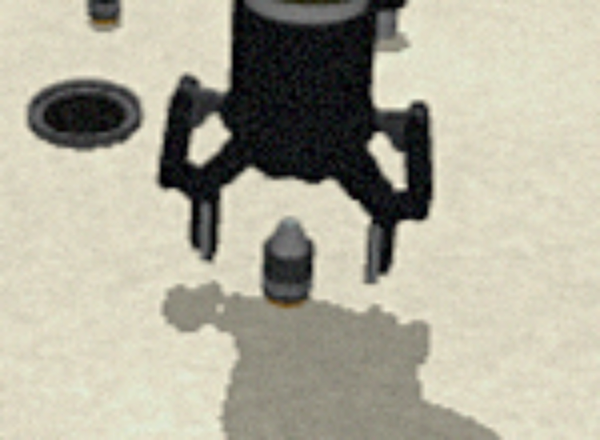

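The medium objective (287,260) sits midway between the fingers (203 and 373). Closing and lifting.

```bash
python3 -m handwheel '{"deltas": [[0.3,0,0,0,0],[0,0,0,0,0],[-0.15,0,0,0,0],[-0.2,0,0,0,0],[-0.3,0,0,0,0],[-0.4,0,0,0,0],[-0.6,0,0,0,0],[-0.6,0,0,0,0],[-0.6,0,0,0,0],[-0.6,0,0,-0.2,0],[-0.6,0,0,-0.5,0],[-0.6,0,0,-0.5,0],[-0.6,0,0,-0.4,0],[-0.6,0,0,0,0]]}' 35;python3 -c "
from h import *
go([.609,-.096,.05],[-.0003,0,.0806])"
```

```text
clock: 17.58
tcp_pos: [0.4486, 0.0563, 0.1447]
orientation: [-0.028, 0.708, 0.705, 0.022]
wrist_force: [0.3, -0.2, -0.8]
finger_gap: 0.0282
grip_force: 34.6
point [0.4479 0.0617 0.0643] tcp [0.4486 0.0563 0.1447] z [-0.009  0.07  -0.998] y [ 1.    -0.003 -0.009] shift [-3.941  4.043  0.047] j6 1.49
```

```bash
python3 -m handwheel '{"deltas": [[-0.6,-0.3,0.3,0,0],[-0.6,-0.7,0.7,0,0],[-0.6,-0.7,0.7,0,0],[-0.6,-0.7,0.7,0,0],[-0.6,-0.7,0.7,0,0],[-0.6,-0.5,0.6,0,0],[-0.6,-0.3,0.33,0,0],[-0.6,0,0,0,0],[-0.6,0,0,0,0],[-0.6,0,0,0,0]]}';python3 - <<'E'
from h import *
go([.609,-.096,.007],[-.0017,0,.0809])
c=optics.read_camera('side')
cv2.imwrite('pics/s6.png',cv2.convertScaleAbs(cv2.resize(c['frame'][110:230,190:340,::-1],None,fx=4,fy=4),alpha=1.5))
P=cloud(c);m=(c["depth"]>0)&(P[...,2]>.02)&(P[...,2]<.08)&(abs(P[...,0]-.61)<.04)&(abs(P[...,1]+.1)<.05)
q=P[m];q=q[q[:,2]<q[:,2].min()+.006];print(q.min(0),q.max(0))
E
```

```text
clock: 18.82
tcp_pos: [0.6079, -0.0991, 0.1309]
orientation: [-0.029, 0.708, 0.706, 0.021]
wrist_force: [0.4, 0.3, -1.6]
finger_gap: 0.0281
grip_force: 34.7
point [ 0.607  -0.0951  0.0501] tcp [ 0.6079 -0.0991  0.1309] z [-0.011  0.07  -0.997] y [ 1.    -0.003 -0.012] shift [-0.099  0.064  1.073] j6 1.26
[ 0.59431793 -0.09123711  0.05111977] [ 0.61441154 -0.08414274  0.05627356]
```

View pics/s6.png

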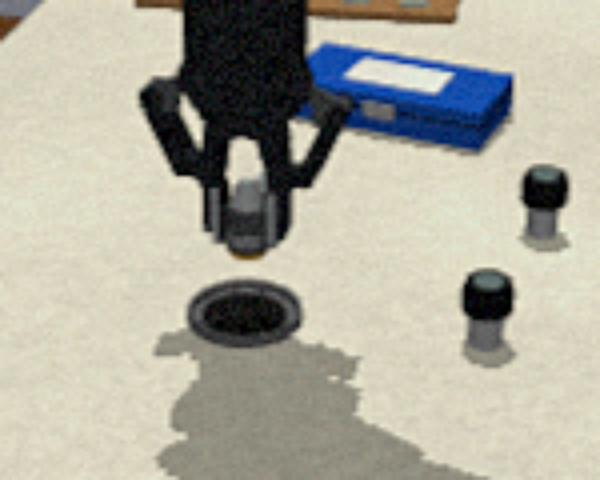

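The medium objective (248,215) hangs over the medium dish (245,313), and depth puts it within 3 mm. Lowering.

```bash
python3 -m handwheel '{"deltas": [[-0.6,-0.05,0.04,0.3,0],[-0.6,-0.05,0.03,0.3,0],[-0.6,0,0,0.25,0],[-0.6,0,0,0.13,0],[-0.6,0,0,0.06,0],[-0.6,0,0,0.03,0],[-0.6,0,0,0,0],[-0.6,0,0,0.02,0],[-0.6,0,0,0,0]]}';python3 -m handwheel '{"deltas": [[-0.6,0,0,0.02,0],[-0.6,0,0,0.02,0],[-0.6,0,0,0,0]]}';python3 -c "
from h import *
go([.609,-.096,.003],[-.0017,0,.0809])"
```

```text
clock: 20.0
tcp_pos: [0.6111, -0.1007, 0.0876]
orientation: [-0.028, 0.708, 0.705, 0.021]
wrist_force: [0.4, -0.2, -0.9]
finger_gap: 0.0277
grip_force: 34.7
clock: 20.38
tcp_pos: [0.6109, -0.1005, 0.0857]
orientation: [-0.029, 0.708, 0.705, 0.021]
wrist_force: [0.3, -0.0, -2.0]
finger_gap: 0.0276
grip_force: 34.7
point [ 0.61   -0.0966  0.0049] tcp [ 0.6109 -0.1005  0.0857] z [-0.011  0.07  -0.997] y [ 1.    -0.003 -0.011] shift [ 0.011 -0.025  0.049] j6 1.26
```

```bash
python3 -m handwheel '{"deltas": [[-0.6,0,0,0.03,0],[-0.6,0,0,0,0],[-0.6,0,0,0,0]]}';python3 -m handwheel '{"deltas": [[-0.6,0,0,0.02,0],[-0.6,0,0,0,0]]}';python3 -m handwheel '{"deltas": [[-0.6,0,0,0.02,0],[-0.6,0,0,0,0]]}'
```

```text
clock: 20.75
tcp_pos: [0.611, -0.1005, 0.0846]
orientation: [-0.028, 0.708, 0.705, 0.021]
wrist_force: [-0.4, -0.3, -1.2]
finger_gap: 0.028
grip_force: 34.7
clock: 21.0
tcp_pos: [0.6109, -0.1004, 0.0838]
orientation: [-0.029, 0.708, 0.705, 0.021]
wrist_force: [0.0, -0.8, -1.0]
finger_gap: 0.0281
grip_force: 34.7
clock: 21.25
tcp_pos: [0.611, -0.1004, 0.0834]
orientation: [-0.028, 0.708, 0.705, 0.021]
wrist_force: [-0.7, 0.8, 2.1]
finger_gap: 0.0277
grip_force: 35.0
```

Contact. Releasing.

```bash
python3 -m handwheel '{"deltas": [[-0.6,0,0,0.01,0],[-0.3,0,0,0,0],[-0.25,0,0,0,0],[-0.2,0,0,0,0],[-0.1,0,0,0,0],[0.1,0,0,0,0],[0.4,0,0,0,0],[0.4,0,0,0,0],[0.4,0,0,0,0]]}'; python3 - <<'E'
from h import *
c=optics.read_camera('side')
cv2.imwrite('pics/s7.png',cv2.convertScaleAbs(cv2.resize(c['frame'][110:230,190:340,::-1],None,fx=4,fy=4),alpha=1.5))
go([.609,-.096,.003],[-.0017,0,.0809])
E
```

```text
clock: 22.38
tcp_pos: [0.611, -0.1004, 0.0827]
orientation: [-0.028, 0.708, 0.705, 0.021]
wrist_force: [-0.2, 0.9, -0.1]
finger_gap: 0.06
grip_force: 0.0
point [ 0.6101 -0.0964  0.0018] tcp [ 0.611  -0.1003  0.0827] z [-0.01   0.07  -0.997] y [ 1.    -0.003 -0.011] shift [ 0.011 -0.028 -0.028] j6 1.26
```

View pics/s7.png

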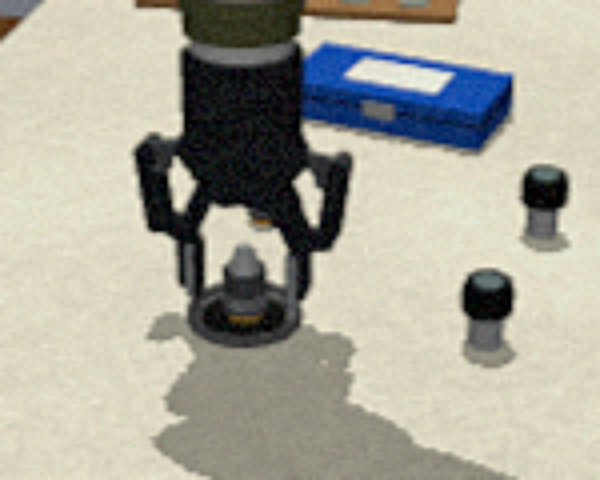

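The medium objective stands in the middle of its dish, at (245,290). Next is the short one.

```bash
python3 -m handwheel '{"deltas": [[0.4,0,0,-0.3,0],[0.5,0,0,-0.7,0],[0.8,0,0,-0.8,0],[1,0,0,-0.4,0],[1,-0.5,0.1,0,0],[1,-0.8,0.1,0,0],[1,-0.8,0.2,0,0],[1,-0.7,0.1,0,0],[1,-0.4,0,0,0],[1,0,0,0,0],[1,0,0,0,0]]}';python3 -c "
from h import *
go([.633,-.233,.026],[0,0,.054])"
```

```text
clock: 23.8
tcp_pos: [0.631, -0.2336, 0.1608]
orientation: [-0.029, 0.708, 0.705, 0.021]
wrist_force: [0.2, 0.2, 0.3]
finger_gap: 0.0853
grip_force: 0.0
point [ 0.6304 -0.2297  0.107 ] tcp [ 0.631  -0.2336  0.1608] z [-0.011  0.071 -0.997] y [ 1.    -0.003 -0.011] shift [-0.225  0.089  2.012] j6 1.08
```

```bash
python3 -m handwheel '{"deltas": [[1,-0.22,0.09,0.4,0],[1,0,0,0.6,0],[1,0,0,0.5,0],[1,0,0,0.3,0],[1,0,0,0.2,0],[1,0,0,0,0],[1,0,0,0,0]]}';python3 - <<'E'
from h import *
go([.633,-.233,.026],[0,0,.054])
c=optics.read_camera('side')
cv2.imwrite('pics/s8.png',cv2.convertScaleAbs(cv2.resize(c['frame'][110:210,200:340,::-1],None,fx=5,fy=5),alpha=1.5))
E
```

```text
clock: 24.68
tcp_pos: [0.6346, -0.2377, 0.0816]
orientation: [-0.028, 0.708, 0.705, 0.021]
wrist_force: [-0.3, -0.5, 0.1]
finger_gap: 0.0855
grip_force: 0.0
point [ 0.6341 -0.2339  0.0277] tcp [ 0.6346 -0.2377  0.0816] z [-0.009  0.069 -0.998] y [ 1.    -0.003 -0.009] shift [ 0.02  -0.028  0.044] j6 1.08
```

View pics/s8.png

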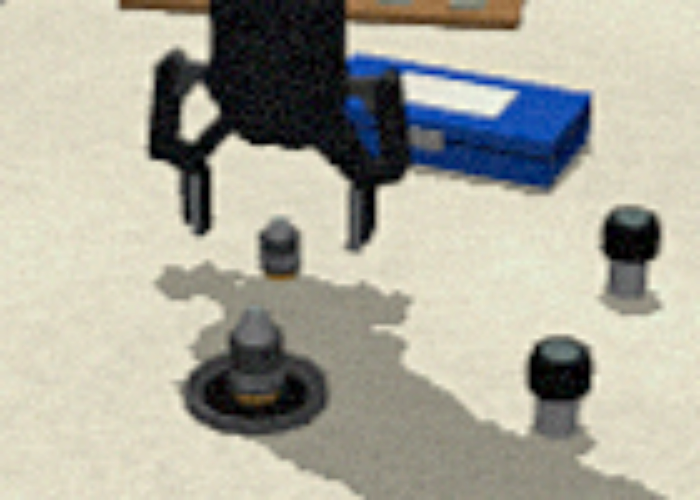

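The short objective (279,245) is centred between the fingers (197 and 358). Lower slightly, close and lift.

```bash
python3 -m handwheel '{"deltas": [[0.3,0.02,0,0.05,0],[0,0,0,0,0],[-0.2,0,0,0,0],[-0.3,0,0,0,0],[-0.4,0,0,0,0],[-0.5,0,0,0,0],[-0.7,0,0,0,0],[-0.7,0,0,0,0],[-0.7,0,0,0,0]]}' 30;python3 -c "
from h import *
go([.633,-.233,.026],[0,0,.054]);print(env.tip_reach)"; python3 -m handwheel '{"deltas": [[-0.7,0,0,-0.2,0],[-0.7,0,0,-0.5,0],[-0.7,0,0,-0.7,0],[-0.7,0,0,-0.5,0],[-0.7,0,0,0,0]]}'
```

```text
clock: 25.85
tcp_pos: [0.6342, -0.2366, 0.079]
orientation: [-0.028, 0.708, 0.705, 0.021]
wrist_force: [-0.2, -0.3, 3.0]
finger_gap: 0.0224
grip_force: 29.5
point [ 0.6336 -0.2328  0.0252] tcp [ 0.6342 -0.2366  0.079 ] z [-0.01   0.07  -0.998] y [ 1.    -0.003 -0.01 ] shift [-0.003 -0.016 -0.021] j6 1.08
0.0726
clock: 26.48
tcp_pos: [0.6359, -0.2424, 0.1569]
orientation: [-0.027, 0.708, 0.705, 0.022]
wrist_force: [0.1, 0.5, -1.4]
finger_gap: 0.0229
grip_force: 29.4
```

```bash
python3 -m handwheel '{"deltas": [[-0.7,0.4,-0.2,0,0],[-0.7,0.8,-0.3,0,0],[-0.7,0.9,-0.4,0,0],[-0.7,0.9,-0.4,0,0],[-0.7,0.9,-0.4,0,0],[-0.7,0.9,-0.4,0,0],[-0.7,0.9,-0.4,0,0],[-0.7,0.9,-0.4,0,0],[-0.7,0.9,-0.4,0,0],[-0.7,0.9,-0.4,0,0],[-0.7,0.9,-0.4,0,0],[-0.7,0.9,-0.4,0,0],[-0.7,0.9,-0.4,0,0],[-0.7,0.5,-0.2,0,0],[-0.7,0,0,0,0],[-0.7,0,0,0,0]]}';python3 -c "
from h import *
go([.4325,.235,.045],[-.0019,.0002,.079])"
```

```text
clock: 28.48
tcp_pos: [0.4325, 0.2213, 0.1887]
orientation: [-0.029, 0.708, 0.705, 0.021]
wrist_force: [-0.2, 0.4, -0.9]
finger_gap: 0.0229
grip_force: 29.5
point [0.4318 0.2249 0.1098] tcp [0.4325 0.2213 0.1887] z [-0.011  0.069 -0.998] y [ 1.    -0.003 -0.011] shift [0.14  0.035 1.632] j6 1.85
```

```bash
python3 -m handwheel '{"deltas": [[-0.7,0.14,0.03,0.4,0],[-0.7,0,0,0.5,0],[-0.7,0,0,0.5,0],[-0.7,0,0,0.23,0],[-0.7,0,0,0,0],[-0.7,0,0,0,0]]}';python3 - <<'E'
from h import *
go([.4325,.235,.006],[-.0019,.0002,.079])
c=optics.read_camera('side')
cv2.imwrite('pics/s9.png',cv2.convertScaleAbs(cv2.resize(c['frame'][210:320,230:370,::-1],None,fx=5,fy=5),alpha=1.5))
P=cloud(c);m=(c["depth"]>0)&(P[...,2]>.025)&(P[...,2]<.08)&(abs(P[...,0]-.43)<.03)&(abs(P[...,1]-.235)<.04)
q=P[m];q=q[q[:,2]<q[:,2].min()+.004];print(q.min(0),q.max(0))
E
```

```text
clock: 29.22
tcp_pos: [0.4337, 0.2318, 0.125]
orientation: [-0.028, 0.708, 0.705, 0.021]
wrist_force: [0.3, 0.4, -0.2]
finger_gap: 0.0227
grip_force: 29.5
point [0.4332 0.2355 0.0461] tcp [0.4337 0.2318 0.125 ] z [-0.01   0.07  -0.997] y [ 1.    -0.004 -0.01 ] shift [-0.082 -0.007  0.999] j6 1.87
[0.4226691  0.2350244  0.04644778] [0.44068725 0.24466472 0.04980657]
```

View pics/s9.png

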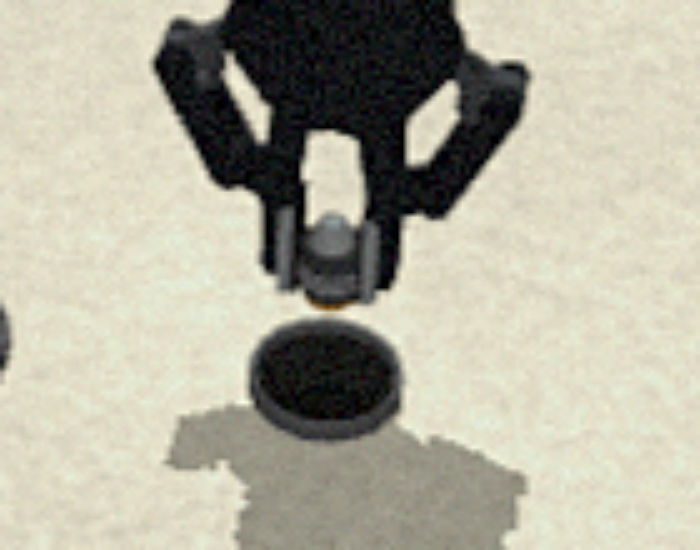

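The short objective (330,265) hangs centred over the small dish (326,375). Lowering.

```bash
python3 -m handwheel '{"deltas": [[-0.7,-0.04,0,0.3,0],[-0.7,-0.04,0,0.3,0],[-0.7,0,0,0.2,0],[-0.7,0,0,0.13,0],[-0.7,0,0,0.06,0],[-0.7,0,0,0.02,0],[-0.7,0,0,0,0],[-0.7,0,0,0.02,0],[-0.7,0,0,0,0]]}';python3 -m handwheel '{"deltas": [[-0.7,0,0,0.02,0],[-0.7,0,0,0,0]]}';python3 -m handwheel '{"deltas": [[-0.7,0,0,0.02,0],[-0.7,0,0,0,0]]}';python3 -c "
from h import *
go([.4325,.235,.003],[-.0019,.0002,.079])"
```

```text
clock: 30.4
tcp_pos: [0.4329, 0.2316, 0.0834]
orientation: [-0.028, 0.708, 0.705, 0.021]
wrist_force: [0.1, -0.6, -0.3]
finger_gap: 0.0227
grip_force: 29.5
clock: 30.65
tcp_pos: [0.4328, 0.2316, 0.0825]
orientation: [-0.028, 0.708, 0.705, 0.021]
wrist_force: [0.4, 0.2, -0.5]
finger_gap: 0.0227
grip_force: 29.5
clock: 30.9
tcp_pos: [0.4329, 0.2317, 0.082]
orientation: [-0.028, 0.708, 0.705, 0.021]
wrist_force: [0.0, -1.3, 2.7]
finger_gap: 0.0228
grip_force: 29.8
point [0.4323 0.2353 0.003 ] tcp [0.4329 0.2317 0.082 ] z [-0.01   0.07  -0.997] y [ 1.    -0.003 -0.01 ] shift [-0.007  0.006 -0.   ] j6 1.87
```

Contact. Releasing, then retreating straight up.

```bash
python3 -m handwheel '{"deltas": [[-0.43,0,0,0,0],[-0.38,0,0,0,0],[-0.33,0,0,0,0],[-0.25,0,0,0,0],[-0.1,0,0,0,0],[0.1,0,0,0,0],[0.2,0,0,0,0],[0.2,0,0,0,0],[0.2,0,0,0,0],[0.3,0,0,0,0]]}';python3 -m handwheel '{"deltas": [[0.3,0,0,-0.2,0],[0.3,0,0,-0.4,0],[0.3,0,0,-0.8,0],[0.3,0,0,-0.8,0],[0.3,0,0,-0.8,0],[0.3,-0.5,-0.5,0,0],[0.3,-1,-0.5,0,0],[0.3,-1,0,0,0],[0.3,-1,0,0,0],[0.3,0,0,0,0],[0.3,0,0,0,0]]}'; python3 - <<'E'
from h import *
c=optics.read_camera('side')
cv2.imwrite('pics/s10.png',cv2.convertScaleAbs(cv2.resize(c['frame'][120:320,150:400,::-1],None,fx=3,fy=3),alpha=1.5))
P=cloud(c)
for n,x,y,r in(("l",.604,.2545,.0185),("m",.609,-.096,.016),("s",.4325,.235,.0135)):
  m=(c["depth"]>0)&(P[...,2]>.016)&(P[...,2]<.08)&(np.hypot(P[...,0]-x,P[...,1]-y)<.026)
  q=P[m];print(n,((q.min(0)+q.max(0))/2)[:2],q[:,1].max(),q[:,2].max())
E
```

```text
clock: 32.15
tcp_pos: [0.4328, 0.2316, 0.0817]
orientation: [-0.028, 0.708, 0.705, 0.021]
wrist_force: [0.2, 0.3, 0.1]
finger_gap: 0.0555
grip_force: 0.0
clock: 33.52
tcp_pos: [0.3937, 0.0838, 0.1925]
orientation: [-0.028, 0.708, 0.705, 0.021]
wrist_force: [-0.2, -0.6, -0.4]
finger_gap: 0.0554
grip_force: 0.0
l [0.60227304 0.25771117] 0.2738392473407154 0.07172818190310004
m [ 0.60913458 -0.09186908] -0.08074537115846503 0.054289815971191535
s [0.4312389  0.23506992] 0.24689686568288272 0.04088099426315395
```

View pics/s10.png

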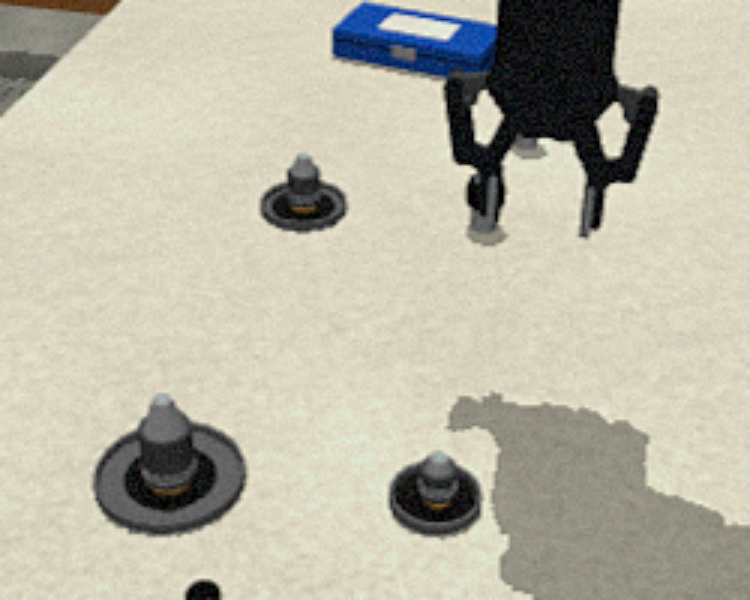

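All three stand upright and centred in their dishes, at (165,450), (302,185) and (437,480). The arm is clear and high.

```bash
python3 -c "
from h import *;print(hand_in())"
```

```text
the job is handed in; nothing more can be done
None
```

The three objectives are standing lens up in their matching dishes, placed long, medium, short and all released; I handed the job in at about 34 s, and no verdict came back.

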